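# Scan the sticker on the larger cake box

### The job

Ring up the larger of the two takeaway cake boxes with the cordless pistol scanner. Take the scanner from the rubber mat, point it squarely at the middle of the barcode sticker on that box's sloping roof from about a hand's breadth away (5 to 15 cm), with the trigger still free; once on target squeeze the trigger and hold still for over a second, then let the trigger go and lay the scanner (do not drop it) flat back on the mat the way it lay. Do not scan the smaller box, and leave the boxes and everything else on the counter where they stand.

Things in the scene. Friction and masses are not known exactly. Their poses are not given: they have to be found in the camera images.
- scanner_grip (a point): Grip point of the light grey pistol scanner (0.2 kg), which lies on its side: middle of the handle at the trigger, 22 mm above what it lies on, one finger on the trigger, the other on the handle's back. Axes: x the way it looks and the line to close the fingers along, y to the head's top, z up. Width along x 48 mm, 43 with the trigger pulled; 26 to 34 mm thick along z; trigger +-18 mm along y.
- scanner: The whole scanner, 185 mm from head to foot, 44 mm thick; axes as scanner_grip, black nose at +x. Origin on the side it lies on (right side), 22 mm below scanner_grip, 6 mm behind it in x, 6 mm to +y. The head lies to +y: it begins 24 mm from scanner_grip, reaching 41 mm behind and 59 mm ahead of it in x. The handle runs 70 mm to -y, then the foot to 112 mm.
- scanner_window (a point): Centre of the glass window in the scanner's nose, same rigid body and axes: it looks along +x. It lies 60 mm ahead (x) and 48.5 mm to +y of scanner_grip.
- trigger (a joint): The scanner's black trigger, m of travel: 0 free, 0.005 fully pulled (towards the scanner's -x). Sprung: it does not move under a grip below 14 N and is fully in at 20 N (squeeze with 22 to 30 N). A light grip of 6 to 10 N carries the scanner without pulling it. Pulled means above 0.0035, free below 0.0015.
- mat: The black rubber bar mat fixed to the counter, 260 mm (x) by 220 mm (y), 6 mm thick; origin at the centre of its underside, on the counter.
- large_box: The larger cardboard gable box: 120 mm (x) by 180 mm (y), walls 70 mm high, then a roof sloping at 50 degrees to a ridge along y at 142 mm, with an upright carrying fin up to 172 mm. Origin at the centre of its underside. Its sticker is on the roof slope of its +x side.
- large_box_sticker: The white barcode sticker on the larger box's roof, 70 mm along the ridge by 46 mm down the slope. Origin at its centre, 106 mm above the counter, 30 mm from the box's centre. Axes: z straight out of the paper (40 degrees above level), x down the slope, y along the ridge.
- small_box: The smaller cardboard gable box of the same form: 90 mm (x) by 130 mm (y), walls 50 mm, ridge at 104 mm, fin up to 128 mm. Origin at the centre of its underside. Not to be scanned.
- small_box_sticker: The barcode sticker on the smaller box's roof, 56 by 36 mm, same axes. Its centre is 77 mm above the counter. Not to be scanned.
- cups: Bystander: stack of white cups, 92 mm across, 162 mm high. Origin at the centre of its foot.
- espresso: Bystander: espresso cup on a saucer 120 mm across, 60 mm high. Origin at the centre of its foot.
- nut_bowl: Bystander: glass bowl of walnuts, 116 mm across, 82 mm high. Origin at the centre of its foot.
- milk_can: Bystander: small steel milk can 100 mm across, 132 mm high. Origin at the centre of its foot.
Not all that is in view belongs to the job. Leave any blue look-alike of the scanner alone.

How it is judged (in metres and radians):
On the way, in this order (a step that is already met when the one before it is completed fails the run):
1. the scanner, held still with its trigger free, points squarely at the middle of the larger box's sticker from 50 to 150 mm (x of large_box_sticker in the frame of scanner_window between 0.05 and 0.15 m and y of large_box_sticker in the frame of scanner_window between -0.018 and 0.018 m and z of large_box_sticker in the frame of scanner_window between -0.018 and 0.018 m and angle between the x axis of scanner_window and the z axis of large_box_sticker, either way round below 0.38 rad and linear speed of scanner below 0.02 m/s and angular speed of scanner below 0.15 rad/s and value of joint trigger below 0.0015 m), for 0.2 s.
2. the trigger is pulled and the scanner held still on the sticker for 1 s (x of large_box_sticker in the frame of scanner_window between 0.05 and 0.15 m and y of large_box_sticker in the frame of scanner_window between -0.018 and 0.018 m and z of large_box_sticker in the frame of scanner_window between -0.018 and 0.018 m and angle between the x axis of scanner_window and the z axis of large_box_sticker, either way round below 0.38 rad and linear speed of scanner below 0.02 m/s and angular speed of scanner below 0.15 rad/s and value of joint trigger above 0.0035 m), for 1 s.
At the end, for the whole second after the job is handed in: The scanner lies flat on its right side (within 0.15 rad), still, released, trigger free, its grip point over the mat (within 120 mm of its centre in the mat's x, 100 mm in y). Both boxes stand within 15 mm of where they began, everything else within 30 mm and upright (height (world z) of scanner_grip between 0.022 and 0.036 m and angle between scanner's own z axis and vertical below 0.15 rad and x of scanner_grip in the frame of mat between -0.12 and 0.12 m and y of scanner_grip in the frame of mat between -0.1 and 0.1 m and linear speed of scanner below 0.02 m/s and value of joint trigger below 0.0015 m and distance of each of large_box, small_box from where it was at the start of the episode below 0.015 m and angle between each of large_box, small_box's own z axis and vertical below 0.1 rad and distance of each of cups, espresso, nut_bowl, milk_can from where it was at the start of the episode below 0.03 m and angle between each of cups, espresso, nut_bowl, milk_can's own z axis and vertical below 0.2 rad); the robot touches nothing.
It fails at once if the smaller box's sticker is scanned (x of small_box_sticker in the frame of scanner_window between 0.03 and 0.2 m and y of small_box_sticker in the frame of scanner_window between -0.02 and 0.02 m and z of small_box_sticker in the frame of scanner_window between -0.02 and 0.02 m and angle between the x axis of scanner_window and the z axis of small_box_sticker, either way round below 0.6 rad and value of joint trigger above 0.0035 m).
It fails at once if a cake box is pushed or tipped (distance of any of large_box, small_box from where it was at the start of the episode above 0.015 m or angle between any of large_box, small_box's own z axis and vertical above 0.1 rad).
It fails at once if the scanner is dropped or slammed down (moving faster than 0.6 m/s within 45 mm of the counter or mat) (height (world z) of scanner_grip below 0.065 m and linear speed of scanner above 0.6 m/s).
It fails at once if something else on the counter is knocked out of its place or over (distance of any of cups, espresso, nut_bowl, milk_can from where it was at the start of the episode above 0.03 m or angle between any of cups, espresso, nut_bowl, milk_can's own z axis and vertical above 0.2 rad).
It also fails if it takes over 59 s, if anything falls off the work surface, if the arm or the gripper's body presses on something with over 40 N, if the wrist force passes 120 N, or if a joint passes its speed limit or range.

### The arm

A 6-joint arm with a two-finger parallel gripper is mounted at the origin on the work surface. World frame = base frame: x ahead of the robot, y to its left, z up, the work surface at z = 0. Lengths are in mm, angles in rad, forces in N, time in s.
With the tool pointing down it reaches from about 350 to 775 mm from the base axis. Payload 7.3 kg.
Tool frame: the origin (TCP) lies on the centre line of the jaws, within the pads' length; the fingertips stand 17 mm ahead of it and the grasp point (between the pads) lies 2 mm behind it; z points along the fingers, y is the line along which they close (so a half turn about z gives the same grasp; the last joint's range is limited). The gripper opens to 92 mm and grips with 3 to 60 N. Pads are 19 mm wide; open, the fingers measure 130 mm over their backs; the gripper's body (75 mm by 190 mm) begins 47 mm behind the grasp point.
Start: joints at [1.184, 0.342, 1.524, -0, 1.275, -0.146], TCP at [125.185, 509.874, 243.741] pointing down, gripper open.
Joint ranges: [-2.53, 2.53], [-0.77, 2.02], [0.04, 2.7], [-1, 4.14], [0.28, 2.66], [-3.11, 3.11]. Speed limits (rad/s): [2.57, 2.57, 3.14, 3.14, 3.14, 3.14].

### API

Orientations are given as [roll, pitch, yaw] about the fixed x, y, z axes, in that order (R = Rz(yaw) Ry(pitch) Rx(roll)).
In Python, from plant import bot gives the robot as it stands. The module is installed in compiled form; this text tells all that it offers.
- The arm moves only by the shell command python3 -m pendant 'ROWS'. ROWS is JSON, a list of rows, each a list of 3 entries, a list of its own where there are three numbers: the shift along the world's x, y, z as a fraction of full scale, then the turn, a rotation vector about the world's x, y, z as a fraction of full scale, then the opening, from -1 (shut) to 1 (fully open), so that 0 is half open. In form: [[[tx, ty, tz], [rx, ry, rz], claw], ...]. A call has exactly 10 rows; each row shifts and turns the commanded pose from where the row before left it; what a row does not reach is not made up. Full scale, the value 1, is 30 mm for a shift and 0.12 rad for a turn. A row lasts 1/12 s, in which the tool goes at most 41.7 mm and 7.16 degrees, less where a joint would pass 70% of its speed; a pose out of reach is approached as far as the arm can. A call with a number of a shift or a turn outside -1 to 1 is refused whole. A call with a gripper value outside its range is refused whole. The fingers move at their own pace and stop on an object; the grip force is fixed at half the most. Time passes only in rows, so rows that do not move let the fingers close, or fill a call up. It gives the time, the measured TCP pose, the force, the opening and the grip force at its end, in the units of the state.
- bot.get_obs(): the state, without advancing time (a new reading comes with each control period).
- bot.capture(name): name is "scene" or "side" or "wrist"; returns the picture (480x640x3 uint8, blue, green, red); there is no depth.
- bot.camera_params(name): a dict with "fovy" (degrees; the focal length in pixels is half the picture's height over the tangent of half this angle, whatever the lens; pixels are square), "cx", "cy" (the principal point, pixels), "distortion" ([k1, k2, p1, p2, k3] as OpenCV has them; the pictures are not rectified), "camera_from_world" (4x4, takes a point from world to camera coordinates). Camera axes: x right, y down, z forward; pixel columns grow to the right and rows downward; lengths in mm; the calibration is good to about 2 mm. A picture is of the moment at which its call begins: read the wrist's pose just before it. camera_params takes no time and is no camera call; for the wrist camera it gives the pose at the moment of the call.
- bot.close_job(): hands the job in; it is judged then, once.
The state is a dict: "time": time; "joint_positions": joint angles; "dq": joint speeds; "tau": joint torques, N m; "tool_pos": TCP position; "tcp_rot": TCP orientation; "contact_force": force on the tool from outside, world axes, zero at the start; "moment": the same for the moment, N m; "grip_width": finger opening in mm; "finger_force": force on a finger pad.
Only numpy, scipy, OpenCV 4.12 (cv2) and the standard library are available. Lean on these libraries where they do the work, as an engineer would, in place of code of your own. Each camera call takes 0.05 s, during which the arm holds its last target. There are 200 camera calls.

## Working session

There is one attempt and no reset: what is moved stays moved. The work goes in short steps, Python scripts to look and compute and a shell command to move; the robot and the scene stay as the last step left them, time stands still between calls to the robot, and variables do not carry over. Pictures are saved under pics/ and viewed, at most 10 in all, crops included, and the job is handed in when it is done.

```bash
mkdir -p pics; python3 - <<'E'
from plant import bot
import cv2
o=bot.get_obs(); print({k:o[k] for k in('time','tool_pos','tcp_rot','grip_width','finger_force')})
for n in('scene','side'):
    cv2.imwrite(f'pics/{n}0.png',bot.capture(n)); p=bot.camera_params(n); print(n,p)
E
```

```text
{'time': 0.0, 'tool_pos': array([125.02886602, 509.51846574, 243.0603536 ]), 'tcp_rot': array([-3.14011568e+00, -2.00481978e-04,  2.90086589e+00]), 'grip_width': 91.89790802463521, 'finger_force': 0.0}
scene {'fovy': 51.295447702689984, 'cx': 315.8988312206674, 'cy': 238.08458970675073, 'distortion': array([-0.0465653,  0.       ,  0.       ,  0.       ,  0.       ]), 'camera_from_world': array([[-7.68059861e-01,  6.40250908e-01, -1.27602637e-02,
         3.63740136e+02],
       [ 5.58170726e-01,  6.59561509e-01, -5.03412411e-01,
        -2.06640988e+02],
       [-3.13894075e-01, -3.93773272e-01, -8.63952036e-01,
         1.62245298e+03],
       [ 0.00000000e+00,  0.00000000e+00,  0.00000000e+00,
         1.00000000e+00]])}
side {'fovy': 52.83056201063538, 'cx': 325.6881820344465, 'cy': 239.4849356820734, 'distortion': array([-0.00375497,  0.        ,  0.        ,  0.        ,  0.        ]), 'camera_from_world': array([[ 9.67634922e-01, -2.52207995e-01,  8.58988747e-03,
        -4.42170954e+02],
       [-1.66309432e-01, -6.62933769e-01, -7.29972595e-01,
         1.45736571e+02],
       [ 1.89799451e-01,  7.04918396e-01, -6.83422434e-01,
         1.44207353e+03],
       [ 0.00000000e+00,  0.00000000e+00,  0.00000000e+00,
         1.00000000e+00]])}
```

View pics/scene0.png

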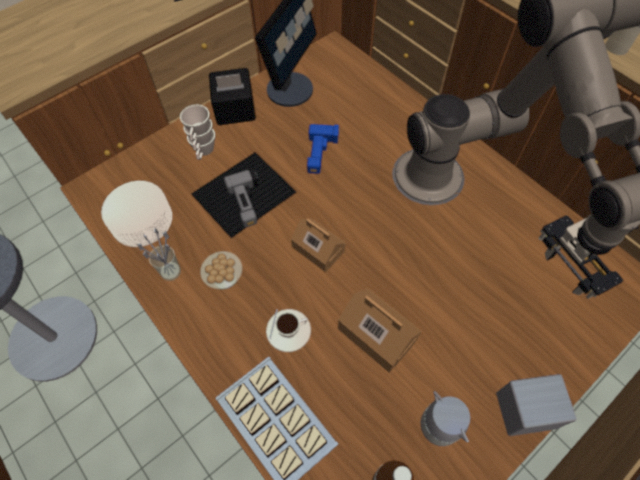

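View pics/side0.png

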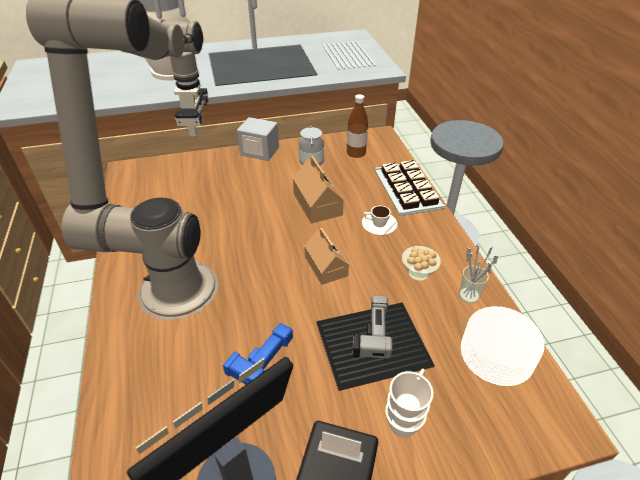

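The grey scanner lies on the black mat at scene (240,195) and side (375,330). The blue look-alike at scene (320,145) is not the one meant. The large box is at scene (378,328) with its sticker at (373,327), and the small box is at (318,243). I'll confirm this with enlarged crops.

```bash
python3 - <<'E'
import cv2,numpy as np
a=cv2.imread('pics/scene0.png');b=cv2.imread('pics/side0.png')
f=lambda im,x,y,w=100,h=75:cv2.resize(im[y:y+h,x:x+w],(400,300),interpolation=cv2.INTER_CUBIC)
cv2.imwrite('pics/crop.png',np.vstack([np.hstack([f(a,190,155),f(b,320,290)]),np.hstack([f(a,330,290),f(a,280,210)])]))
E
```

```text
(no output)
```

View pics/crop.png

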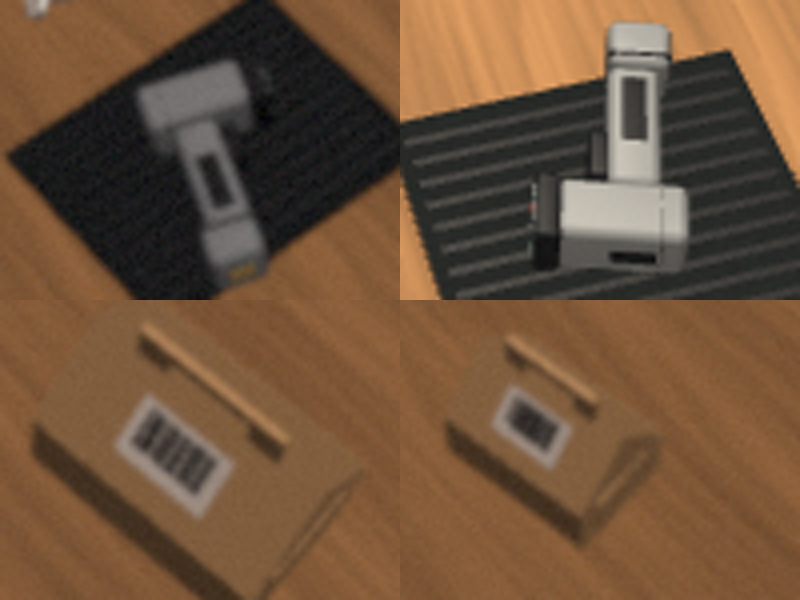

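The crops confirm three things: the light grey scanner with its black nose on the mat, the larger box with its sticker at scene about (373,327), and the smaller box with its sticker at (313,241). I'll cast rays for these points.

```bash
cat > h.py <<'E'
import numpy as np,cv2
from plant import bot
def ray(p,px):
    px=np.atleast_2d(np.array(px,float)); f=240/np.tan(np.radians(p['fovy'])/2)
    K=np.array([[f,0,p['cx']],[0,f,p['cy']],[0,0,1]])
    n=cv2.undistortPoints(px.reshape(-1,1,2),K,p['distortion']).reshape(-1,2)
    T=np.array(p['camera_from_world']);R=T[:3,:3]
    return -R.T@T[:3,3],np.c_[n,np.ones(len(n))]@R
def onz(p,px,z):
    o,d=ray(p,px); return o+d*((np.broadcast_to(z,len(d))-o[2])/d[:,2])[:,None]
def proj(p,X):
    f=240/np.tan(np.radians(p['fovy'])/2);K=np.array([[f,0,p['cx']],[0,f,p['cy']],[0,0,1]]);T=np.array(p['camera_from_world'])
    return cv2.projectPoints(np.atleast_2d(np.array(X,float)),cv2.Rodrigues(T[:3,:3])[0],T[:3,3],K,p['distortion'])[0].reshape(-1,2)
E
python3 - <<'E'
from h import *
np.set_printoptions(precision=1,suppress=True)
A,B=bot.camera_params('scene'),bot.camera_params('side')
a=cv2.imread('pics/scene0.png');b=cv2.imread('pics/side0.png')
# stickers in scene: low saturation bright
hsv=cv2.cvtColor(a,cv2.COLOR_BGR2HSV)
for nm,(x,y,w,h),z in (('L',(350,305,45,40),106),('S',(298,228,32,28),77)):
    s=hsv[y:y+h,x:x+w]; m=((s[...,1]<70)).astype('u1')
    m=cv2.morphologyEx(m,cv2.MORPH_CLOSE,np.ones((5,5)))
    c=max(cv2.findContours(m,0,1)[0],key=cv2.contourArea)
    r=cv2.minAreaRect(c); box=cv2.boxPoints(r)+[x,y]; print(nm,r,box,'ctr',onz(A,np.add(r[0],(x,y)),z))
# large: corner pairs by hand from crop (150,396),(234,464),(198,516),(116,446)
g=lambda l,x,y:[(x+u/4,y+(v)/4) for u,v in l]
L=g([(150,96),(234,164),(198,216),(116,146)],330,290)
zu,zl=106+23*np.sin(np.radians(50)),106-23*np.sin(np.radians(50))
P=onz(A,L,[zu,zu,zl,zl]);print('Lcorn',P,P.mean(0),np.linalg.norm(P-np.roll(P,-1,0),axis=1))
# ridge fin top ends
print('fin',onz(A,g([(143,28),(285,140)],330,290),172))
# scanner side view
print('handle L,R',onz(B,[(372,310),(372,334.5),(385.5,310),(385,334.5)],42))
print('head near edge @50',onz(B,g([(165,182),(285,185)],320,290),50),'head back edge',onz(B,g([(285,185),(288,238)],320,290),50))
print('head far edge',onz(B,g([(160,234),(285,240)],320,290),50),'foot end',onz(B,g([(212,26),(270,26)],320,290),45))
# scene
print('scene handle edges L,R',onz(A,g([(182,135),(212,215),(218,122),(250,200)],190,155),42))
print('scene head edges',onz(A,g([(140,95),(155,145),(238,62),(255,110)],190,155),45),'foot',onz(A,g([(215,282),(268,265)],190,155),30))
print('mat',onz(A,g([(8,156),(270,0)],190,155)+[(295,190),(235,234)],6), onz(B,[(317,319),(404,304.5),(431,351),(336,385)],6))
E
```

```text
L ((23.500001907348633, 23.999998092651367), (30.405588150024414, 16.26345443725586), 45.0) [[357.  324. ]
 [368.5 312.5]
 [390.  334. ]
 [378.5 345.5]] ctr [[528.  292.8 106. ]]
S ((14.327027320861816, 13.237838745117188), (19.48318862915039, 11.028219223022461), 36.02737045288086) [[301.2 240. ]
 [307.7 231. ]
 [323.4 242.5]
 [317.  251.4]] ctr [[473.1 -14.8  77. ]]
Lcorn [[518.  257.9 123.6]
 [508.8 324.1 123.6]
 [537.9 327.7  88.4]
 [546.1 260.4  88.4]] [527.7 292.5 106. ] [66.9 45.8 67.8 45.1]
fin [[507.  234.2 172. ]
 [491.5 341.9 172. ]]
handle L,R [[ 523.3 -251.7   42. ]
 [ 497.1 -329.5   42. ]
 [ 559.5 -260.9   42. ]
 [ 530.4 -338.    42. ]]
head near edge @50 [[ 466.4 -330.9   50. ]
 [ 541.7 -352.5   50. ]] head back edge [[ 541.7 -352.5   50. ]
 [ 529.3 -391.4   50. ]]
head far edge [[ 451.1 -368.4   50. ]
 [ 527.  -392.4   50. ]] foot end [[ 540.5 -208.6   45. ]
 [ 580.3 -218.7   45. ]]
scene handle edges L,R [[ 523.3 -330.1   42. ]
 [ 548.9 -254.    42. ]
 [ 494.6 -322.    42. ]
 [ 518.8 -246.4   42. ]]
scene head edges [[ 527.1 -381.3   45. ]
 [ 545.6 -333.8   45. ]
 [ 449.1 -357.6   45. ]
 [ 466.7 -310.6   45. ]] foot [[ 579.  -211.    30. ]
 [ 539.6 -197.4   30. ]]
mat [[ 630.4 -428.7    6. ]
 [ 376.3 -421.     6. ]
 [ 370.3 -227.7    6. ]
 [ 610.8 -217.8    6. ]] [[ 375.  -217.5    6. ]
 [ 631.3 -228.7    6. ]
 [ 642.9 -394.5    6. ]
 [ 371.9 -428.4    6. ]]
```

Measured so far:
- **Large sticker:** centre (528, 293, 106). Its edges come out at 67×46 mm against 70×46 given. The box yaw is about 0.137.
- **Scanner:** yaw about 162°, grip near (511, −311, 28).

I'll move above the scanner along an arc around the base, with the tool yawed to about 72°.

```bash
python3 -m pendant '[[[0.9,-0.7,0],[0,0,-1],1],[[0.9,-0.7,0],[0,0,-1],1],[[0.9,-0.7,0],[0,0,-1],1],[[0.9,-0.7,0],[0,0,-1],1],[[0.9,-0.7,0],[0,0,-1],1],[[0.9,-0.7,0],[0,0,-1],1],[[0.9,-0.7,0],[0,0,-1],1],[[0.9,-0.7,0],[0,0,-1],1],[[0.9,-0.7,0],[0,0,-1],1],[[0.9,-0.7,0],[0,0,-1],1]]'
python3 -m pendant '[[[0.4,-1,0],[0,0,-0.37],1],[[0.4,-1,0],[0,0,-0.37],1],[[0.4,-1,0],[0,0,-0.37],1],[[0.4,-1,0],[0,0,-0.37],1],[[0.4,-1,0],[0,0,-0.37],1],[[0.4,-1,0],[0,0,-0.37],1],[[0.4,-1,0],[0,0,-0.37],1],[[0.4,-1,0],[0,0,-0.37],1],[[0.4,-1,0],[0,0,-0.37],1],[[0.4,-1,0],[0,0,-0.37],1]]'
python3 -m pendant '[[[0,-1,0],[0,0,0],1],[[0,-1,0],[0,0,0],1],[[0,-1,0],[0,0,0],1],[[0,-1,0],[0,0,0],1],[[0,-1,0],[0,0,0],1],[[0,-1,0],[0,0,0],1],[[0,-1,0],[0,0,0],1],[[0,-1,0],[0,0,0],1],[[0,-1,0],[0,0,0],1],[[0,-1,0],[0,0,0],1]]'
python3 - <<'E'
from h import *
cv2.imwrite('pics/w1.png',bot.capture('wrist'))
o=bot.get_obs();print(o['time'],o['tool_pos'],o['tcp_rot'],o['joint_positions'],o['contact_force'])
p=bot.camera_params('wrist');np.save('w1.npy',p,allow_pickle=True);print(p['fovy'],p['distortion'])
print(proj(p,[[511,-311,28],[511,-311,45]]))
E
```

```text
time: 0.93
tool_pos: [396.1, 298.5, 243.5]
tcp_rot: [-3.141, 0.0, 1.695]
contact_force: [1.1, 0.6, 0.8]
grip_width: 92.2
finger_force: 0.0
time: 1.77
tool_pos: [515.3, -1.7, 243.4]
tcp_rot: [-3.141, 0.0, 1.254]
contact_force: [1.0, 0.4, 0.3]
grip_width: 91.7
finger_force: 0.0
time: 2.6
tool_pos: [514.8, -301.5, 243.2]
tcp_rot: [-3.141, -0.0, 1.257]
contact_force: [0.3, 1.3, 0.2]
grip_width: 91.8
finger_force: 0.0
2.65 [ 514.32476496 -306.92125267  242.87868055] [3.14122227e+00 2.99443795e-03 1.25342260e+00] [-0.66456721  0.47922026  1.31130257 -0.00275684  1.34970347 -0.34659131] [-2.04964093 -2.67718211  0.46239615]
63.39354028682533 [-0.00080192  0.          0.          0.          0.        ]
[[316.76586626 207.98650234]
 [316.69107039 212.52923325]]
```

View pics/w1.png

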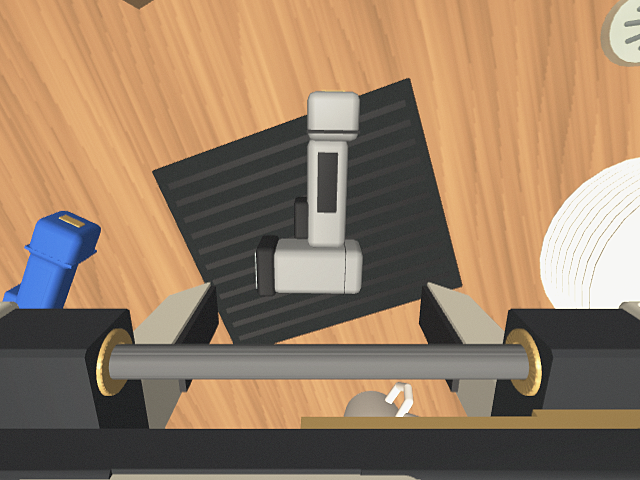

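The wrist view shows the grey scanner upright in the picture. Its handle spans x 308–347, the head x 257–362 by y 240–294, the trigger x 295–308 by y 198–238, and the foot ends at y≈92. I'll take another picture now that the arm is still and measure from that.

```bash
python3 - <<'E'
from h import *
np.set_printoptions(precision=1,suppress=True)
o=bot.get_obs();p=bot.camera_params('wrist');im=bot.capture('wrist');o2=bot.get_obs();print(o['tool_pos'],o2['tool_pos'],o2['tcp_rot'])
cv2.imwrite('pics/w2.png',im)
d=cv2.absdiff(im,cv2.imread('pics/w1.png'));print('diff',d.mean())
hsv=cv2.cvtColor(im,cv2.COLOR_BGR2HSV);m=((hsv[...,2]>110)&(hsv[...,1]<60)).astype('u1');m[:80]=0;m[310:]=0;m[:,:245]=0;m[:,375:]=0
m=cv2.morphologyEx(m,cv2.MORPH_OPEN,np.ones((3,3)))
c=max(cv2.findContours(m,0,1)[0],key=cv2.contourArea);print('bbox',cv2.boundingRect(c))
for y in(150,160,220,230,260,270):
    r=np.where(m[y])[0];print(y,r.min(),r.max())
t=lambda y:np.array2string(im[y,288:312].mean(1).astype(int),max_line_width=200)
print('trig row 215',t(215)); print('trig col 301',im[190:246,301].mean(1).astype(int))
print('cam',ray(p,[(320,240)])[0],ray(p,[(320,240)])[1])
ps=lambda pts,z:onz(p,pts,z)
print('head back/front @35',ps([(362,270),(257,265)],35)); print('trigger mid @34',ps([(295,218),(301.5,218)],34))
print('handle back @35',ps([(346,150),(347,220)],35),'handle front',ps([(308.5,150),(308.5,220)],35))
print('foot end@28',ps([(333,92)],28),'head top end@28,@50',ps([(310,294)]*2,[28,50]),'head start@50',ps([(310,240)],50))
E
```

```text
[ 514.3 -306.9  242.9] [ 514.4 -304.2  242.7] [-3.1  0.   1.3]
diff 7.272802734375
bbox (272, 126, 89, 162)
150 306 345
160 306 344
220 307 342
230 307 342
260 273 360
270 273 359
trig row 215 [ 71  70  68  71  39  51  62  71  72  69  68  69  67  67  68  64  64  59  86 181 178 182 186 193]
trig col 301 [ 67  34  36  40  31  37  48  58  63  65  66  66  67  64  69  66  65  66
  67  67  68  68  65  69  69  67  67  69  66  67  69  67  70  67  68  68
  65  70  68  68  68  59  54  90 113 111 111 112 111 113 115 116 116 125
 144 158]
cam [ 539.8 -228.2  383.5] [[-0.1 -0.3 -0.9]]
head back/front @35 [[ 533.9 -381.8   35. ]
 [ 439.  -345.1   35. ]]
trigger mid @34 [[ 489.2 -312.4   34. ]
 [ 495.  -314.3   34. ]]
handle back @35 [[ 552.4 -267.6   35. ]
 [ 534.7 -329.    35. ]] handle front [[ 521.1 -257.3   35. ]
 [ 500.7 -317.9   35. ]]
foot end@28 [[ 556.3 -218.2   28. ]] head top end@28,@50 [[ 476.5 -393.7   28. ]
 [ 480.5 -383.4   50. ]] head start@50 [[ 497.6 -332.2   50. ]]
```

```bash
python3 - <<'E'
from h import *
np.set_printoptions(precision=1,suppress=True)
bot.capture('wrist');o=bot.get_obs();p=bot.camera_params('wrist');im=bot.capture('wrist');o2=bot.get_obs();print(o['tool_pos'],o2['tool_pos'],o2['tcp_rot'])
cv2.imwrite('pics/w3.png',im);print('diff',cv2.absdiff(im,cv2.imread('pics/w2.png')).mean())
hsv=cv2.cvtColor(im,cv2.COLOR_BGR2HSV);m=((hsv[...,2]>110)&(hsv[...,1]<60)).astype('u1');m[:80]=0;m[310:]=0;m[:,:245]=0;m[:,375:]=0
m=cv2.morphologyEx(m,cv2.MORPH_OPEN,np.ones((3,3)))
e={y:(np.where(m[y])[0].min()-.5,np.where(m[y])[0].max()+.5) for y in(150,214,265)};print(e,np.where(m[:,310])[0][[0,-1]],np.where(m[:,330])[0][[0,-1]])
bl=im[208:220,285:312].mean((0,2)).astype(int);print('trig cols from285',bl);print('rows from185',im[185:246,298:304].mean((1,2)).astype(int))
ps=lambda pts,z:onz(p,pts,z)
th=np.radians(162);x=np.array([np.cos(th),np.sin(th)]);y=np.array([-x[1],x[0]])
for n,px,z in(('handleback150',(e[150][1],150),30),('handleback214',(e[214][1],214),30),('handlefront150',(e[150][0],150),30),('handlefront214',(e[214][0],214),30),('trigfront',(293,214),30),('headback',(e[265][1],265),28)):
    P=ps([px],z)[0];print(n,P,'x,y about(511,-311):',np.array([(P[:2]-[511,-311])@x,(P[:2]-[511,-311])@y]))
E
```

```text
[ 514.6 -301.9  242.7] [ 514.7 -300.4  242.9] [-3.1 -0.   1.3]
diff 7.409339192708333
{150: (np.float64(307.5), np.float64(347.5)), 214: (np.float64(307.5), np.float64(345.5)), 265: (np.float64(273.5), np.float64(362.5))} [ 93 292] [ 91 292]
trig cols from285 [ 56  55  56  57  57  57  59  58  59  41  53  65  74  71  71  69  69  68
  67  67  65  62  60 110 184 181 187]
rows from185 [ 55  54  55  56  54  55  55  56  57  54  55  52  34  36  37  35  39  49
  59  66  68  67  68  70  69  69  69  69  69  70  69  69  69  70  70  70
  70  70  70  70  70  69  71  71  70  71  71  71  72  71  73  69  54  71
 118 114 113 114 115 114 116]
handleback150 [ 554.  -262.7   30. ] x,y about(511,-311): [-25.9 -59.2]
handleback214 [ 535.1 -318.5   30. ] x,y about(511,-311): [-25.3  -0.3]
handlefront150 [ 520.  -251.6   30. ] x,y about(511,-311): [  9.7 -59.3]
handlefront214 [ 501.2 -307.4   30. ] x,y about(511,-311): [10.4 -0.4]
trigfront [ 488.3 -303.2   30. ] x,y about(511,-311): [24.  -0.4]
headback [ 535.9 -373.8   28. ] x,y about(511,-311): [-43.1  52. ]
```

The third picture, taken with the arm still, puts the trigger front at +24 mm and the handle back at −25 mm, so the width is 49 mm against 48 given. The yaw of 162° holds and the grip is at about (511, −314, 28). I'll descend.

```bash
python3 -m pendant '[[[-0.04,-0.15,-0.9],[0,0,0],1],[[-0.04,-0.15,-0.9],[0,0,0],1],[[-0.04,-0.15,-0.9],[0,0,0],1],[[0,0,-0.9],[0,0,0],1],[[0,0,-0.9],[0,0,0],1],[[0,0,-0.9],[0,0,0],1],[[0,0,-0.5],[0,0,0],1],[[0,0,-0.5],[0,0,0],1],[[0,0,-0.5],[0,0,0],1],[[0,0,-0.3],[0,0,0],1]]'
python3 -m pendant '[[[0,0,0],[0,0,0],0.6],[[0,0,0],[0,0,0],0.4],[[0,0,0],[0,0,0],0.3],[[0,0,0],[0,0,0],0.2],[[0,0,0],[0,0,0],0.15],[[0,0,0],[0,0,0],0.12],[[0,0,0],[0,0,0],0.09],[[0,0,0],[0,0,0],0.07],[[0,0,0],[0,0,0],0.07],[[0,0,0],[0,0,0],0.07]]'
```

```text
time: 3.63
tool_pos: [511.2, -311.5, 26.2]
tcp_rot: [-3.139, -0.001, 1.258]
contact_force: [-1.1, 0.6, -0.5]
grip_width: 91.5
finger_force: 0.0
time: 4.47
tool_pos: [511.6, -313.7, 27.8]
tcp_rot: [3.141, 0.0, 1.257]
contact_force: [-0.2, 0.5, -0.5]
grip_width: 49.2
finger_force: 0.0
```

```bash
python3 -m pendant '[[[0,0,0],[0,0,0],0.05],[[0,0,0],[0,0,0],0.05],[[0,0,0],[0,0,0],0.04],[[0,0,0],[0,0,0],0.04],[[0,0,0],[0,0,0],0.04],[[0,0,0],[0,0,0],0.035],[[0,0,0],[0,0,0],0.035],[[0,0,0],[0,0,0],0.035],[[0,0,0],[0,0,0],0.035],[[0,0,0],[0,0,0],0.035]]'
```

```text
time: 5.3
tool_pos: [511.6, -313.6, 27.7]
tcp_rot: [3.141, 0.0, 1.257]
contact_force: [1.1, -0.5, -1.0]
grip_width: 47.7
finger_force: 15.0
```

At 15 N and 47.7 mm wide the trigger has moved less than 1 mm, so it is still free. I'll lift at this opening.

```bash
python3 -m pendant '[[[0,0,0.2],[0,0,0],0.035],[[0,0,0.3],[0,0,0],0.035],[[0,0,0.4],[0,0,0],0.035],[[0,0,0.5],[0,0,0],0.035],[[0,0,0.6],[0,0,0],0.035],[[0,0,0.6],[0,0,0],0.035],[[0,0,0.6],[0,0,0],0.035],[[0,0,0.6],[0,0,0],0.035],[[0,0,0.4],[0,0,0],0.035],[[0,0,0.2],[0,0,0],0.035]]'
python3 - <<'E'
from h import *
np.set_printoptions(precision=3,suppress=True)
for i in range(3): bot.capture('wrist')
im=bot.capture('wrist');cv2.imwrite('pics/w4.png',im)
b=bot.capture('side');p=bot.camera_params('side');o=bot.get_obs();print(o['tool_pos'],o['grip_width'],o['finger_force'],o['contact_force'],o['moment'])
c=proj(p,[o['tool_pos']])[0].astype(int);b=b[max(c[1]-90,0):c[1]+90,c[0]-110:c[0]+110]
h=im[200:470,150:480];
b=cv2.resize(b,(int(b.shape[1]*270/b.shape[0]),270));cv2.imwrite('pics/lift.png',np.hstack([h,b]))
E
```

```text
time: 6.13
tool_pos: [512.3, -314.1, 163.1]
tcp_rot: [3.137, 0.002, 1.257]
contact_force: [0.6, 0.5, -2.2]
grip_width: 47.9
finger_force: 14.5
[ 511.109 -313.251  158.959] 47.72514258589507 14.533861130475998 [ 0.159  0.076 -2.663] [-0.147  0.122  0.024]
```

View pics/lift.png

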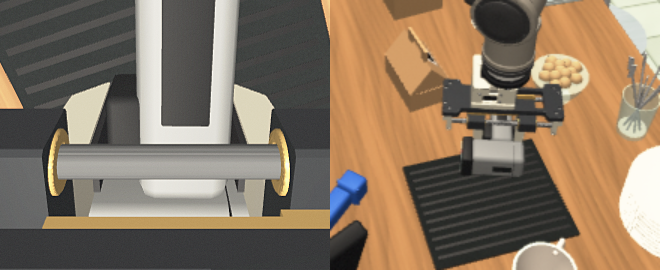

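The scanner is held flat and firm between the fingers. I'll carry it high past the small box, yawing and then tilting on the way, to a spot off the large box's sticker.

```bash
python3 -m pendant '[[[0.2,0.4,0.4],[0,0,0.38],0.035],[[0.4,0.8,0.5],[0,0,0.38],0.035],[[0.4,1,0.5],[0,0,0.38],0.035],[[0.4,1,0.5],[0,0,0.38],0.035],[[0.4,1,0.4],[0,0,0.38],0.035],[[0.4,1,0.4],[0,0,0.38],0.035],[[0.4,1,0.4],[0,0,0.38],0.035],[[0.4,1,0.4],[0,0,0.38],0.035],[[0.4,1,0.4],[0,0,0.38],0.035],[[0.4,1,0.1],[0,0,0.38],0.035]]'
python3 -m pendant '[[[0.1,1,0],[0.08,-0.576,0],0.035],[[0.1,1,0],[0.08,-0.576,0],0.035],[[0.1,1,0],[0.08,-0.576,0],0.035],[[0.1,1,0],[0.08,-0.576,0],0.035],[[0,1,0],[0.08,-0.576,0],0.035],[[0,1,0],[0.08,-0.576,0],0.035],[[0,1,0],[0.08,-0.576,0],0.035],[[0,1,0],[0.08,-0.576,0],0.035],[[0,1,0],[0.08,-0.576,0],0.035],[[0,0.7,0],[0.08,-0.576,0],0.035]]'
python3 - <<'E'
from h import *
from scipy.spatial.transform import Rotation as Ro
bot.capture('side');bot.capture('side');bot.capture('side');o=bot.get_obs();print(o['time'],o['tool_pos'],o['tcp_rot'],o['joint_positions'],o['grip_width'],o['finger_force'])
R=Ro.from_euler('xyz',o['tcp_rot']).as_matrix();print(R.round(3))
E
```

```text
time: 7.22
tool_pos: [626.3, -36.1, 280.8]
tcp_rot: [3.14, 0.0, 1.715]
contact_force: [1.4, -0.7, -1.5]
grip_width: 47.8
finger_force: 14.1
time: 8.05
tool_pos: [636.5, 255.9, 278.6]
tcp_rot: [2.443, 0.001, 1.714]
contact_force: [1.0, -0.8, -2.5]
grip_width: 48.1
finger_force: 13.8
8.2 [635.60917345 254.75731717 277.10184178] [2.44885178 0.00381035 1.71501022] [ 0.31995888  0.33020363  1.64760228 -0.24512594  0.49158162  0.35047583] 47.70692023347666 13.839318752288818
[[-0.144  0.761  0.632]
 [ 0.99   0.113  0.089]
 [-0.004  0.639 -0.769]]
```

```bash
python3 -m pendant '[[[0.02,0.4,-0.25],[0,0,0],0.035],[[0.02,0.4,-0.25],[0,0,0],0.035],[[0.02,0.4,-0.25],[0,0,0],0.035],[[0.02,0.4,-0.25],[0,0,0],0.035],[[0.02,0.4,-0.25],[0,0,0],0.035],[[0.02,0.4,-0.25],[0,0,0],0.035],[[0.02,0.4,-0.25],[0,0,0],0.035],[[0.02,0.3,-0.25],[0,0,0],0.035],[[0.02,0.2,-0.2],[0,0,0],0.035],[[0.02,0.1,-0.1],[0,0,0],0.035]]'
python3 - <<'E'
from h import *
from scipy.spatial.transform import Rotation as Ro
np.set_printoptions(precision=3,suppress=True)
for i in range(3):bot.capture('side')
ims={n:bot.capture(n) for n in('scene','side','wrist')};o=bot.get_obs();t=o['tool_pos'];print(o['time'],t,o['tcp_rot'],o['joint_positions'],o['grip_width'],o['finger_force'],o['contact_force'])
R=Ro.from_euler('xyz',o['tcp_rot']).as_matrix();xs,ys,zs=-R[:,1],-R[:,0],-R[:,2]
w=t+60*xs+48.5*ys;S=np.array([527.8,292.6,106]);d=S-w;print('window',w,'sticker in window',d@xs,d@ys,d@zs)
out=[]
for n in('scene','side'):
    p=bot.camera_params(n);cv2.imwrite(f'pics/{n}1.png',ims[n]);q=proj(p,[w,S,w+100*xs]);print(n,q)
    c=q[:2].mean(0).astype(int);im=ims[n].copy();x0,y0=c-[66,75]
    cr=cv2.resize(im[y0:y0+150,x0:x0+132],(396,450),interpolation=cv2.INTER_CUBIC);print('origin',x0,y0,'x3')
    out.append(cr)
cv2.imwrite('pics/aim.png',np.hstack(out));cv2.imwrite('pics/w5.png',ims['wrist'])
E
```

```text
time: 9.03
tool_pos: [643.9, 354.5, 208.8]
tcp_rot: [2.447, 0.004, 1.71]
contact_force: [0.2, -0.7, -1.1]
grip_width: 47.4
finger_force: 13.8
9.3333 [644.001 354.661 211.305] [2.443 0.003 1.711] [ 0.491  0.503  1.574 -0.532  0.454  0.758] 47.63347794370216 13.85334625840187 [ 0.061  0.02  -1.586]
window [605.283 300.124 172.85 ] sticker in window 102.54340983635703 -3.5377952345515404 -1.1883845814712815
scene [[353.912 341.746]
 [373.495 328.896]
 [372.187 327.985]]
origin 297 260 x3
side [[345.977 157.505]
 [324.438 177.975]
 [325.149 177.855]]
origin 269 92 x3
```

View pics/aim.png

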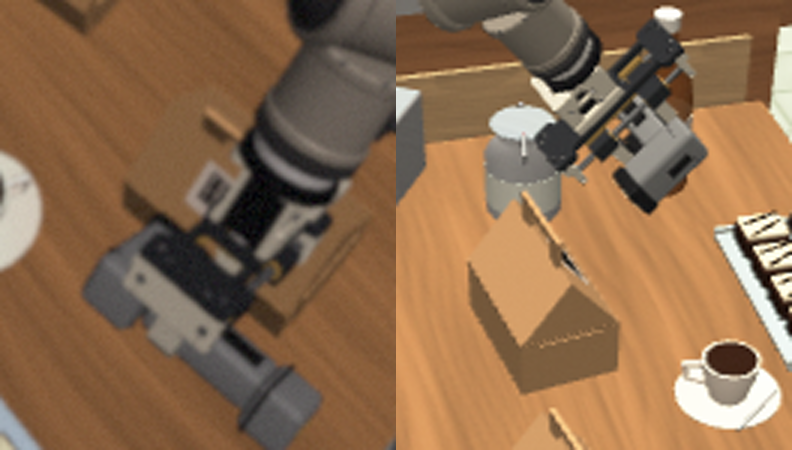

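The side view shows the nose front at about (348,155), against (346,157) predicted from the grasp, so the aim is good. The sticker comes out 102 mm ahead and 3.5 mm off in y. I'll shift 3 mm, hold, then squeeze and hold.

```bash
python3 -m pendant '[[[0,0.1,0],[0,0,0],0.035],[[0,0,0],[0,0,0],0.035],[[0,0,0],[0,0,0],0.035],[[0,0,0],[0,0,0],0.035],[[0,0,0],[0,0,0],0.035],[[0,0,0],[0,0,0],0.035],[[0,0,0],[0,0,0],0.035],[[0,0,0],[0,0,0],0.035],[[0,0,0],[0,0,0],0.035],[[0,0,0],[0,0,0],0.035]]'
python3 -m pendant '[[[0,0,0],[0,0,0],0.02],[[0,0,0],[0,0,0],0],[[0,0,0],[0,0,0],-0.02],[[0,0,0],[0,0,0],-0.04],[[0,0,0],[0,0,0],-0.06],[[0,0,0],[0,0,0],-0.1],[[0,0,0],[0,0,0],-0.15],[[0,0,0],[0,0,0],-0.15],[[0,0,0],[0,0,0],-0.15],[[0,0,0],[0,0,0],-0.15]]'
python3 -m pendant '[[[0,0,0],[0,0,0],-0.15],[[0,0,0],[0,0,0],-0.15],[[0,0,0],[0,0,0],-0.15],[[0,0,0],[0,0,0],-0.15],[[0,0,0],[0,0,0],-0.15],[[0,0,0],[0,0,0],-0.15],[[0,0,0],[0,0,0],-0.15],[[0,0,0],[0,0,0],-0.15],[[0,0,0],[0,0,0],-0.15],[[0,0,0],[0,0,0],-0.15]]'
python3 -m pendant '[[[0,0,0],[0,0,0],-0.15],[[0,0,0],[0,0,0],-0.15],[[0,0,0],[0,0,0],-0.15],[[0,0,0],[0,0,0],-0.15],[[0,0,0],[0,0,0],-0.15],[[0,0,0],[0,0,0],-0.15],[[0,0,0],[0,0,0],-0.15],[[0,0,0],[0,0,0],-0.15],[[0,0,0],[0,0,0],-0.15],[[0,0,0],[0,0,0],-0.15]]'
python3 - <<'E'
from h import *
o=bot.get_obs();print(o['time'],o['grip_width'],o['finger_force'])
im=bot.capture('side');cv2.imwrite('pics/side2.png',im)
old=cv2.imread('pics/side1.png')
cv2.imwrite('pics/cmp.png',np.hstack([cv2.resize(i[92:242,269:401],(396,450),interpolation=cv2.INTER_CUBIC) for i in(old,im)]))
E
```

```text
time: 10.17
tool_pos: [643.6, 358.4, 210.7]
tcp_rot: [2.444, 0.003, 1.712]
contact_force: [-0.0, 0.3, -2.1]
grip_width: 47.8
finger_force: 13.9
time: 11.0
tool_pos: [643.6, 358.4, 210.7]
tcp_rot: [2.444, 0.003, 1.712]
contact_force: [-0.4, 0.7, -2.7]
grip_width: 42.4
finger_force: 29.9
time: 11.83
tool_pos: [643.6, 358.4, 210.8]
tcp_rot: [2.444, 0.003, 1.712]
contact_force: [0.1, -0.9, -2.2]
grip_width: 42.7
finger_force: 29.9
time: 12.67
tool_pos: [643.6, 358.4, 210.7]
tcp_rot: [2.444, 0.003, 1.712]
contact_force: [-0.2, -0.0, -1.9]
grip_width: 42.8
finger_force: 29.9
12.6667 42.75190385213283 29.924840927124023
```

View pics/cmp.png

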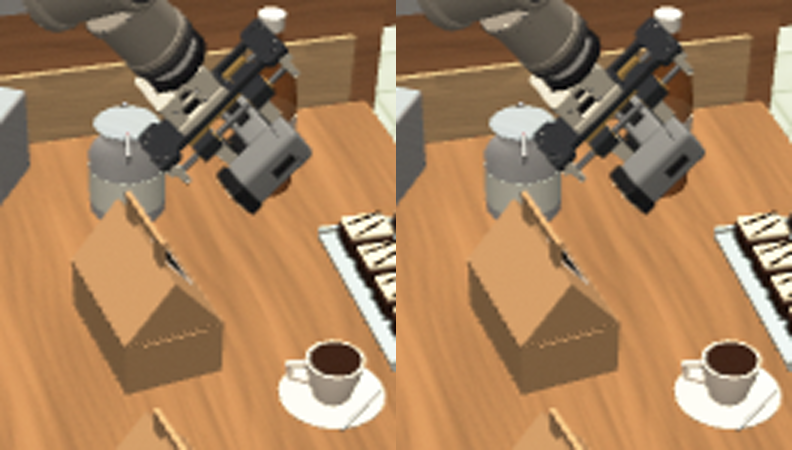

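The trigger is fully in (42.8 mm, 29.9 N) and has been held still for about 2 s on target; the box has not moved. I'll ease the trigger and carry the scanner back the same way in reverse.

```bash
python3 -m pendant '[[[0,0,0],[0,0,0],-0.08],[[0,0,0],[0,0,0],-0.05],[[0,0,0],[0,0,0],-0.03],[[0,0,0],[0,0,0],-0.01],[[0,0,0],[0,0,0],0.01],[[0,0,0],[0,0,0],0.02],[[0,0,0],[0,0,0],0.03],[[0,0,0],[0,0,0],0.035],[[0,0,0],[0,0,0],0.035],[[0,0,0],[0,0,0],0.035]]'
python3 -m pendant '[[[0,-0.1,0.1],[0,0,0],0.035],[[0,-0.2,0.2],[0,0,0],0.035],[[0,-0.3,0.25],[0,0,0],0.035],[[0,-0.4,0.25],[0,0,0],0.035],[[0,-0.4,0.25],[0,0,0],0.035],[[0,-0.4,0.25],[0,0,0],0.035],[[0,-0.4,0.25],[0,0,0],0.035],[[0,-0.4,0.25],[0,0,0],0.035],[[0,-0.4,0.25],[0,0,0],0.035],[[0,-0.4,0.25],[0,0,0],0.035]]'
python3 -m pendant '[[[0,-0.8,0],[-0.08,0.576,0],0.035],[[0,-1,0],[-0.08,0.576,0],0.035],[[0,-1,0],[-0.08,0.576,0],0.035],[[0,-1,0],[-0.08,0.576,0],0.035],[[0,-1,0],[-0.08,0.576,0],0.035],[[-0.1,-1,0],[-0.08,0.576,0],0.035],[[-0.1,-1,0],[-0.08,0.576,0],0.035],[[-0.1,-1,0],[-0.08,0.576,0],0.035],[[-0.1,-1,0],[-0.08,0.576,0],0.035],[[-0.1,-1,0],[-0.08,0.576,0],0.035]]'
python3 -m pendant '[[[-0.4,-1,0],[0,0,-0.38],0.035],[[-0.4,-1,0],[0,0,-0.38],0.035],[[-0.4,-1,0],[0,0,-0.38],0.035],[[-0.4,-1,0],[0,0,-0.38],0.035],[[-0.4,-1,-0.2],[0,0,-0.38],0.035],[[-0.4,-1,-0.3],[0,0,-0.38],0.035],[[-0.4,-1,-0.5],[0,0,-0.38],0.035],[[-0.4,-1,-0.5],[0,0,-0.38],0.035],[[-0.4,-0.8,-0.5],[0,0,-0.38],0.035],[[-0.2,-0.4,-0.5],[0,0,-0.38],0.035]]'
```

```text
time: 13.55
tool_pos: [643.6, 358.3, 210.7]
tcp_rot: [2.444, 0.003, 1.712]
contact_force: [-0.7, -0.0, -2.2]
grip_width: 47.8
finger_force: 13.5
time: 14.38
tool_pos: [643.5, 255.6, 280.4]
tcp_rot: [2.443, 0.003, 1.712]
contact_force: [-0.6, -0.1, -1.7]
grip_width: 47.7
finger_force: 13.6
time: 15.22
tool_pos: [628.5, -39.4, 280.7]
tcp_rot: [-3.14, 0.0, 1.713]
contact_force: [0.8, 1.0, -1.9]
grip_width: 47.6
finger_force: 14.2
time: 16.05
tool_pos: [513.1, -317.0, 204.5]
tcp_rot: [3.14, 0.002, 1.252]
contact_force: [0.5, 0.4, -1.7]
grip_width: 47.2
finger_force: 14.5
```

```bash
python3 -m pendant '[[[0,0,-0.5],[0,0,0],0.035],[[0,0,-0.7],[0,0,0],0.035],[[0,0,-0.7],[0,0,0],0.035],[[0,0,-0.7],[0,0,0],0.035],[[0,0,-0.7],[0,0,0],0.035],[[0,0,-0.6],[0,0,0],0.035],[[0,0,-0.5],[0,0,0],0.035],[[0,0,-0.3],[0,0,0],0.035],[[0,0,-0.2],[0,0,0],0.035],[[0,0,-0.1],[0,0,0],0.035]]'
python3 -m pendant '[[[0,0,-0.05],[0,0,0],0.035],[[0,0,0],[0,0,0],0.035],[[0,0,0],[0,0,0],0.035],[[0,0,0],[0,0,0],0.035],[[0,0,0],[0,0,0],0.035],[[0,0,0],[0,0,0],0.035],[[0,0,0],[0,0,0],0.035],[[0,0,0],[0,0,0],0.035],[[0,0,0],[0,0,0],0.035],[[0,0,0],[0,0,0],0.035]]'
```

```text
time: 16.88
tool_pos: [514.6, -313.8, 54.4]
tcp_rot: [3.141, 0.0, 1.257]
contact_force: [-0.6, 0.1, -1.8]
grip_width: 47.3
finger_force: 14.4
time: 17.72
tool_pos: [514.6, -313.6, 53.2]
tcp_rot: [3.142, -0.0, 1.257]
contact_force: [-0.5, 0.0, -1.8]
grip_width: 47.6
finger_force: 14.4
```

```bash
python3 -m pendant '[[[0,0,-0.1],[0,0,0],0.035],[[0,0,-0.1],[0,0,0],0.035],[[0,0,-0.1],[0,0,0],0.035],[[0,0,-0.1],[0,0,0],0.035],[[0,0,-0.1],[0,0,0],0.035],[[0,0,-0.1],[0,0,0],0.035],[[0,0,-0.1],[0,0,0],0.035],[[0,0,-0.1],[0,0,0],0.035],[[0,0,0],[0,0,0],0.035],[[0,0,0],[0,0,0],0.035]]'
python3 -m pendant '[[[0,0,-0.02],[0,0,0],0.035],[[0,0,-0.02],[0,0,0],0.035],[[0,0,0],[0,0,0],0.035],[[0,0,0],[0,0,0],0.035],[[0,0,0],[0,0,0],0.035],[[0,0,0],[0,0,0],0.035],[[0,0,0],[0,0,0],0.035],[[0,0,0],[0,0,0],0.035],[[0,0,0],[0,0,0],0.035],[[0,0,0],[0,0,0],0.035]]'
```

```text
time: 18.55
tool_pos: [514.5, -313.5, 29.0]
tcp_rot: [-3.141, -0.0, 1.257]
contact_force: [0.7, 0.1, -1.2]
grip_width: 47.8
finger_force: 14.4
time: 19.38
tool_pos: [514.6, -313.6, 28.0]
tcp_rot: [3.142, 0.0, 1.257]
contact_force: [-0.4, -0.0, -1.4]
grip_width: 47.2
finger_force: 14.4
```

```bash
python3 -m pendant '[[[0,0,-0.02],[0,0,0],0.035],[[0,0,0],[0,0,0],0.035],[[0,0,0],[0,0,0],0.045],[[0,0,0],[0,0,0],0.05],[[0,0,0],[0,0,0],0.06],[[0,0,0],[0,0,0],0.1],[[0,0,0],[0,0,0],0.2],[[0,0,0],[0,0,0],0.4],[[0,0,0],[0,0,0],0.6],[[0,0,0],[0,0,0],0.8]]'
python3 -m pendant '[[[0,0,0],[0,0,0],0.8],[[0,0,0.2],[0,0,0],0.8],[[0,0,0.4],[0,0,0],0.8],[[0,0,0.6],[0,0,0],0.8],[[0,0,0.8],[0,0,0],0.8],[[0,0,0.8],[0,0,0],0.8],[[0,0,0.8],[0,0,0],0.8],[[0,0,0.8],[0,0,0],0.8],[[0,0,0.8],[0,0,0],0.8],[[0,0,0.4],[0,0,0],0.8]]'
python3 -m pendant '[[[0,0,0],[0,0,0],0.8],[[0,0,0],[0,0,0],0.8],[[0,0,0],[0,0,0],0.8],[[0,0,0],[0,0,0],0.8],[[0,0,0],[0,0,0],0.8],[[0,0,0],[0,0,0],0.8],[[0,0,0],[0,0,0],0.8],[[0,0,0],[0,0,0],0.8],[[0,0,0],[0,0,0],0.8],[[0,0,0],[0,0,0],0.8]]'
python3 - <<'E'
from h import *
cv2.imwrite('pics/end.png',np.hstack([bot.capture('side')[60:440,230:500],bot.capture('wrist')[:380,150:490]]))
E
```

```text
time: 20.22
tool_pos: [514.6, -313.6, 27.4]
tcp_rot: [3.141, -0.0, 1.257]
contact_force: [-0.4, -0.4, 0.7]
grip_width: 70.1
finger_force: 0.0
time: 21.05
tool_pos: [515.5, -314.3, 200.3]
tcp_rot: [3.136, 0.002, 1.257]
contact_force: [-0.1, -0.2, 0.3]
grip_width: 82.8
finger_force: 0.0
time: 21.88
tool_pos: [514.6, -313.6, 195.4]
tcp_rot: [-3.142, -0.0, 1.257]
contact_force: [-0.7, -0.5, 0.3]
grip_width: 82.6
finger_force: 0.0
```

View pics/end.png

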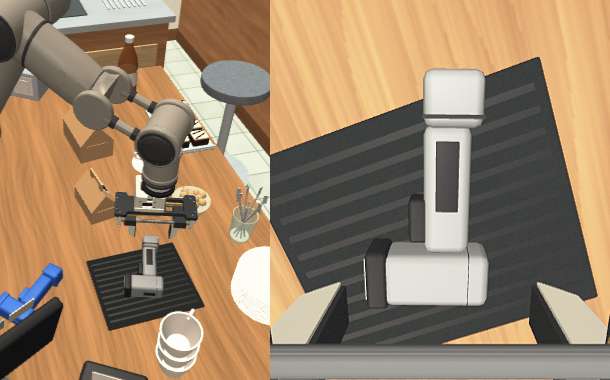

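The scanner lies flat on the mat as it did before, released and with the trigger out. The gripper is clear of everything, so I'm handing the job in.

```bash
python3 -c "
from plant import bot
print(bot.close_job())"
```

```text
the job is handed in; nothing more can be done
None
```

The job is handed in, with no verdict returned: I aimed at the larger box's sticker from about 10 cm, held the trigger fully in for about 2 s, and laid the scanner flat back on the mat with nothing else touched, in about 22 s of the 59 s allowed.

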